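# Rehang the lift-off door of the vial cabinet

### The job

The door of the small vial cabinet was lifted off for cleaning and stands in the slotted stand. Hang it back by lowering both of its knuckles fully down onto the cabinet's two hinge pins, then swing it shut under the keeper against its stop and let go. Leave the other things on the bench where they are.

Things in the scene. Friction and masses are not known exactly. Their poses are not given: they have to be found in the camera images.
- cabinet: White vial cabinet, fixed: 170 mm wide (y), 100 deep (x), 128 high, open front facing its -x. Origin: centre of its underside; z up. Two upright hinge pins on brackets stand in front of it on its +y side. Door shut: door origin at (-64, 0, 18) mm, axes parallel to the cabinet's. The door opens, free edge towards -x (clockwise from above), freely to over 100 degrees.
- keeper (a point): Steel keeper on the cabinet's top: centre of its overhang's underside, at (-64, -50, 138) mm in the cabinet. 16 mm wide (y), reaching forward to x -73, 5 mm thick. It overhangs the shut door's top edge with 5 mm to spare, so the door can be lowered onto the pins only when open by more than about 10 degrees.
- stop (a point): Front face of the rubber door stop, at (-59, -57, 75) mm in the cabinet. The shut door's inner face (its +x face) lies against it.
- lower_pin (a point): Foot of the lower steel pin, on its bracket's upper face, at (-64, 72, 26) mm in the cabinet. Pin: 8 mm diameter, rising 20 mm, the last 6 mm tapering to 3 mm. Bracket 16 mm wide, 6 thick. Axes as the cabinet's.
- upper_pin (a point): Foot of the upper pin, same size, straight above the lower: at (-64, 72, 103) mm in the cabinet. The lower knuckle does not pass this bracket from above: bring the door in from the front with its underside 21 to 50 mm higher than when hung, then lower it.
- door: Loose grey door, about 0.3 kg: upright panel 120 mm wide (y), 10 thick (x), 115 high. Origin: centre of the panel's underside; z up; outside faces -x. Midway on its top edge a grip tab 36 mm wide (y), 10 thick (x), from z 115 to 157 mm: take it from above, fingers closing along the door's x. At its +y edge two steel knuckles (19 mm outside, bore 10.6 mm, 18 high).
- lower_knuckle (a point): Centre of the bore of the lower knuckle at its lower end: at (0, 72, 8) mm in the door. It coincides with lower_pin when hung.
- upper_knuckle (a point): Centre of the bore of the upper knuckle at its lower end: at (0, 72, 85) mm in the door. It coincides with upper_pin when hung.
- door_edge (a point): Middle of the door's free edge, at (0, -60, 57.5) mm in the door. At (-64, -60, 75.5) mm in the cabinet when shut.
- stand: Grey plastic stand fixed to the bench: plate 90 x 130 x 12 mm with two pairs of blocks up to 36 mm high that form a slot 14 mm wide, 24 deep along its y, holding the door upright with the door's underside at z 12 and its axes parallel to the stand's. Origin: centre of its underside.
- beaker_50: Bystander: small clear glass beaker, 44 mm diameter, 58 high; origin at the centre of its underside. Leave it where it is.
- petri_dish: Bystander: shallow clear glass dish, 64 mm diameter, 14 high; origin at the centre of its underside. Leave it where it is.
- stopper_1: Bystander: red-brown rubber stopper, 27 mm diameter, 26 high; origin at the centre of its underside. Leave it where it is.
- weight_1: Bystander: brass-coloured knobbed calibration weight, 32 mm diameter, 46 high; origin at the centre of its underside. Leave it where it is.
- weight_2: Bystander: grey knobbed calibration weight, 26 mm diameter, 36 high; origin at the centre of its underside. Leave it where it is.
Not all that is in view belongs to the job. Of the things that look like the door, the larger one is meant.

How it is judged:
By the outcome, as a careful person would: the job done as asked, in the order asked, and still so for the second after the job is handed in, with the robot touching nothing.
It also fails if it takes over 51 s, if anything falls off the work surface, if the arm or the gripper's body presses on something with over 40 N, if the wrist force passes 120 N, or if a joint passes its speed limit or range.

### The arm

A 6-joint arm with a two-finger parallel gripper is mounted at the origin on a cart in front of the work surface, level with it; the furniture and walls round the work are solid. World frame = base frame: x ahead of the robot, y to its left, z up, the work surface at z = 0. Lengths are in m, angles in rad, forces in N, time in s.
With the tool pointing down it reaches from about 0.35 to 0.975 m from the base axis. Payload 4.9 kg.
Tool frame: the origin (TCP) lies at the very end of the fingers, on their centre line; the grasp point (between the pads) lies behind it (manip.pinch_z is the y of the grasp point in the tool frame, in m); y points along the fingers, x is the direction in which the jaws open and shut, and the axes are right-handed (so a half turn about y gives the same grasp; the last joint's range is limited). The gripper opens to 85 mm and grips with 20 to 120 N. Pads are 22 mm wide; open, the fingers measure 114 mm over their backs; the gripper's body (76 mm by 85 mm) begins 54 mm behind the grasp point. The pads swing forward as they close: fully open they stand 13 mm farther back than shut.
Start: joints at [1.158, 0.053, 1.613, -0, 1.476, -0.119], TCP at [0.181, 0.598, 0.231] pointing down, gripper open.
Joint ranges: [-3.01, 3.01], [-1.01, 2.22], [0.06, 2.58], [-1.02, 4.17], [0.09, 2.62], [-3.14, 3.14]. Speed limits (rad/s): [2.57, 2.57, 3.14, 3.14, 3.14, 3.14].

### API

Orientations are given as a unit quaternion [w, x, y, z].
In Python, from plant import manip gives the robot as it stands.
- The arm moves only by the tool drive_tool, never from a script. Its argument "motion" is a list of rows, each a list of 3 entries, a list of its own where there are three numbers: the shift along the tool's x, y, z in units of 25 mm (1.0 is 25 mm), then the turn, a rotation vector about the tool's x, y, z in units of 5 degrees (1.0 is 5 degrees), then the closure, from -1 (fully open) to 1 (shut). A call has 1 to 12 rows; each row shifts and turns the commanded pose from where the row before left it, along the tool's axes as they then stand; what a row does not reach is not made up. A row lasts 1/10 s, in which the tool goes at most 50 mm and 8.59 degrees, less where a joint would pass 70% of its speed; a pose out of reach is approached as far as the arm can. A call is refused whole if a number of a shift passes 1 or a number of a turn 1, either way. A call with a gripper value outside its range is refused whole. The fingers move at their own pace and stop on an object; the grip force is fixed at half the most. Time passes only in rows, so rows that do not move let the fingers close. It gives the time, the measured TCP pose, the force and the opening at its end, in the units of the state.
- manip.state(): the state, without advancing time (a new reading comes with each control period).
- manip.grab_frame(name): name is "scene" or "top" or "wrist"; returns a dict with "img" (480x640x3 uint8, blue, green, red), "range_z" (480x640 float32, m along the optical axis (not along the pixel's ray), 0 where there is no reading), "camera_matrix" (3x3 intrinsics, pixels), "world_from_camera" (4x4, takes a point from camera to world coordinates); the wrist camera has in their place "T_tool_cam" (4x4, takes a point from camera to tool coordinates, whose origin is the TCP and whose axes are the tool frame's). Camera axes: x right, y down, z forward; pixel columns grow to the right and rows downward; lengths in m; the calibration is good to about 2 mm. A picture is of the moment at which its call begins: read the wrist's pose just before it.
- manip.job_done(): hands the job in, once; it reports no verdict.
The state is a dict: "time": time; "joint_pos": joint angles; "joint_vel": joint speeds; "joint_efforts": joint torques, N m; "tool_pos": TCP position; "tool_rot": TCP orientation; "contact_force": force on the tool from outside, world axes, zero at the start; "ft_torque": the same for the moment, N m; "gripper_width": opening from 0.0 (shut) to 1.0 (fully open).
Only numpy, scipy, OpenCV 4.12 (cv2) and the standard library are available. Lean on these libraries where they do the work, as an engineer would, in place of code of your own. Each camera call takes 0.05 s, during which the arm holds its last target. There are 200 camera calls.

## Working session

There is one attempt and no reset: what is moved stays moved. The work goes in short steps, Python scripts to look and compute and a tool call to move; the robot and the scene stay as the last step left them, time stands still between calls to the robot, and variables do not carry over. Pictures are saved under pics/ and viewed, about 8 in all and at most 12, crops included, and the job is handed in when it is done.

Besides the shell and the picture viewer there is one more tool, called after "Request:" by a JSON object that holds its "fn" and its "kwargs", one argument or row to a line. drive_tool: Moves the arm, as the interface text tells. Its arguments: {"type":"object","properties":{"motion":{"type":"array","items":{"type":"array"}}},"required":["motion"]}

```bash
ls; mkdir -p pics; python3 - <<'E'
from plant import manip
import cv2,numpy as np
print(manip.state(), manip.pinch_z)
for n in ["scene","top"]:
    f=manip.grab_frame(n); cv2.imwrite(f"pics/{n}0.png",f["img"]); np.savez(f"{n}0.npz",**f)
    print(n,f["camera_matrix"],f["world_from_camera"])
E
```

```text
pics
{'time': 0.0, 'joint_pos': array([ 1.15798583e+00,  5.33393092e-02,  1.61430932e+00, -2.48078317e-05,
        1.47600181e+00, -1.18987287e-01]), 'joint_vel': array([-0.00045115, -0.00109943,  0.00049676, -0.00160137,  0.00276552,
        0.00110688]), 'joint_efforts': array([-2.19288131e-04, -3.93687952e+01, -3.70175958e+01, -1.76874814e-04,
        7.07073210e-03, -1.74704394e-05]), 'tool_pos': array([0.18075232, 0.59763321, 0.23006475]), 'tool_rot': array([-0.56743623,  0.56817376,  0.42079532, -0.42204976]), 'contact_force': array([-0.49332505,  0.24810721, -0.23780944]), 'ft_torque': array([-0.00338265, -0.00241306, -0.00303062]), 'gripper_width': 1.0042379599569058} -0.0187
scene [[444.62711494   0.         322.09923275]
 [  0.         444.62711494 242.82644945]
 [  0.           0.           1.        ]] [[ 0.68796358 -0.53150672  0.49417276  0.00283332]
 [-0.72564935 -0.51483728  0.45648177 -0.54751843]
 [ 0.01179543 -0.67263897 -0.7398768   0.91336871]
 [ 0.          0.          0.          1.        ]]
top [[485.99121775   0.         310.16314893]
 [  0.         485.99121775 239.22643385]
 [  0.           0.           1.        ]] [[-0.06186888 -0.97691294  0.20448311  0.30441362]
 [-0.99807457  0.06146014 -0.00835545 -0.05115385]
 [-0.00440501 -0.20460633 -0.97883443  1.23318192]
 [ 0.          0.          0.          1.        ]]
```

View pics/scene0.png

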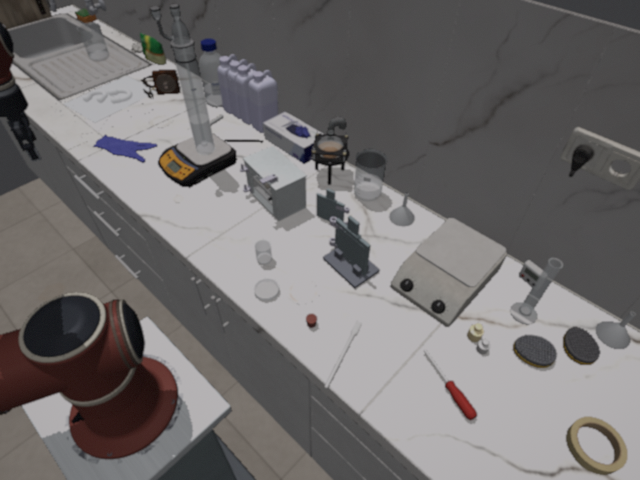

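View pics/top0.png

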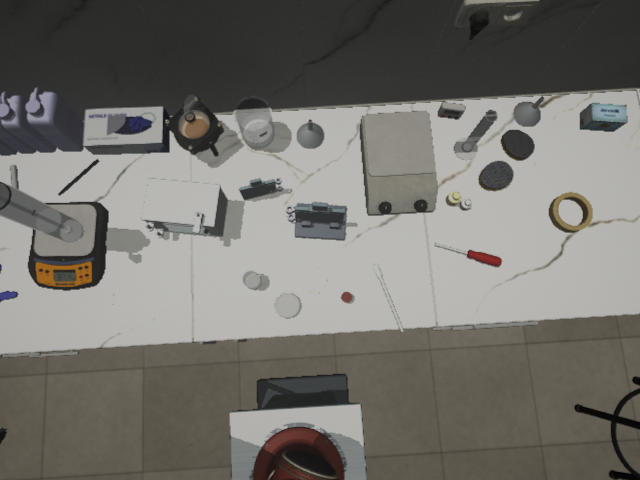

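The scene picture shows the cabinet at about (278,180) and the stand with the large door at (350,250). The small look-alike is at (328,205). In the top view the cabinet is at (182,205), the door at (320,213) and the decoy at (262,187). Next I'll measure them from depth.

```bash
cat > h.py <<'E'
import numpy as np,cv2
def cloud(f,T=None):
    K=f["camera_matrix"];T=f["world_from_camera"] if T is None else T;z=f["range_z"]
    v,u=np.mgrid[:480,:640]
    p=np.stack([(u-K[0,2])/K[0,0]*z,(v-K[1,2])/K[1,1]*z,z],-1)@T[:3,:3].T+T[:3,3]
    p[z<=0]=np.nan
    return p
def rect(p):
    c,s,a=cv2.minAreaRect(p[:,:2].astype(np.float32)*1000)
    return np.round(c,1),np.round(s,1),round(a,2),len(p)
E
python3 - <<'E'
from h import *
f=dict(np.load("top0.npz"));p=cloud(f)
g=dict(np.load("scene0.npz"));q=cloud(g)
def box(p,u0,v0,u1,v1,zl,zh):
    r=p[v0:v1,u0:u1].reshape(-1,3); return r[(r[:,2]>zl)&(r[:,2]<zh)]
for nm,P,b in (("top",p,(130,165,240,250)),("scene",q,(235,140,320,225))):
    r=box(P,*b,.121,.134); print(nm,"cab top",rect(r),np.median(r[:,2]))
for nm,P,b in (("top",p,(280,190,360,245)),("scene",q,(318,210,385,290))):
    r=box(P,*b,.007,.017); print(nm,"plate",rect(r),np.median(r[:,2]))
    r=box(P,*b,.118,.133); print(nm,"door top",rect(r),np.median(r[:,2]))
    r=box(P,*b,.15,.18); print(nm,"tab",rect(r),np.median(r[:,2]),r.mean(0))
    r=box(P,*b,.05,.2); print(nm,"all",rect(r))
r=box(q,235,140,320,225,.02,.12)
a=cv2.resize(f["img"][160:250,130:360],None,fx=3.4,fy=3.4,interpolation=2)
b=cv2.resize(g["img"][135:295,230:390],None,fx=3,fy=3,interpolation=2)
w=np.zeros((a.shape[0]+b.shape[0]-190,800,3),np.uint8)
cv2.imwrite("pics/a.png",a);cv2.imwrite("pics/crop_scene.png",b)
w=np.zeros((598,790,3),np.uint8); a=cv2.resize(f["img"][165:250,130:360],None,fx=3,fy=3,interpolation=2);b=cv2.resize(g["img"][135:295,230:390],None,fx=2.1,fy=2.1,interpolation=2)
w[:255,:690]=a; w[258:258+336,:336]=b; cv2.imwrite("pics/crop0.png",w)
E
```

```text
top cab top (array([640.5, 240.3]), array([175.5, 114.5]), 81.19, 3001) 0.1268480474814473
scene cab top (array([703.3, 230. ]), array([177.9, 244.7]), 82.52, 1409) 0.12828556737719088
top plate (array([623.3, -70.1]), array([175.9, 125.8]), 82.79, 773) 0.010957457448396157
top door top (array([607.6, -78.6]), array([137.7,  13.9]), 83.21, 204) 0.12601515768820404
top tab (array([606.5, -86.7]), array([34.5, 10.7]), 81.91, 89) 0.1657580092568527 [ 0.60506681 -0.0873622   0.16417025]
top all (array([605.3, -77. ]), array([140.2,  19.4]), 80.72, 731)
scene plate (array([630.6, -31.5]), array([279.3, 116.3]), 69.25, 755) 0.01227251927916384
scene door top (array([607.8, -88.3]), array([123.6,  15. ]), 84.47, 216) 0.12662256725102805
scene tab (array([606.8, -90.6]), array([36.5, 11.2]), 83.35, 108) 0.16445030540986882 [ 0.60508251 -0.09188269  0.16286357]
scene all (array([631.9, -43.2]), array([219.,  72.]), 56.68, 1146)
```

View pics/crop0.png

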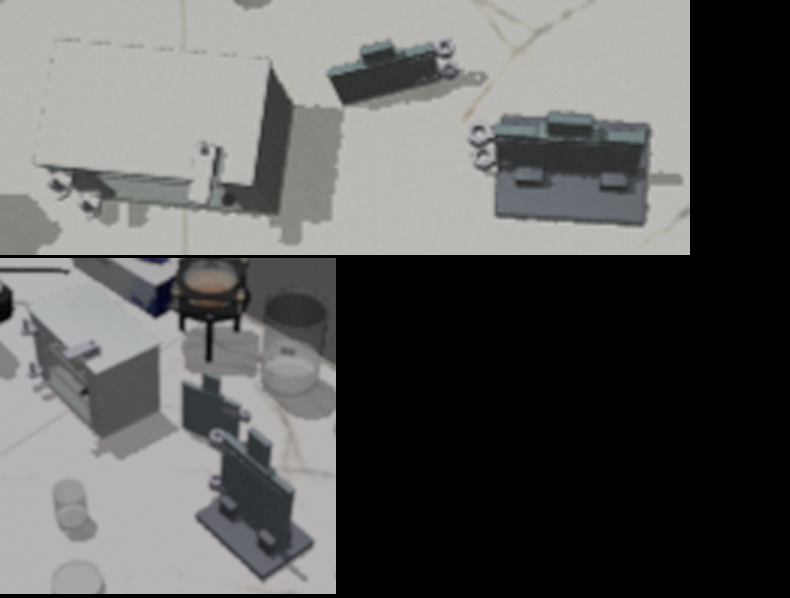

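The door's knuckles are on its left (+y) side in the stand. The cabinet's hinge pins are at its left front, at crop (60,183) and (90,205). Next: a helper that turns a target pose into rows, plus the wrist camera geometry.

```bash
cat >> h.py <<'E'
from scipy.spatial.transform import Rotation as R
def pose():
    from plant import manip
    s=manip.state();q=s["tool_rot"]
    T=np.eye(4);T[:3,:3]=R.from_quat(np.r_[q[1:],q[0]]).as_matrix();T[:3,3]=s["tool_pos"];return T,s
def down(yaw):
    # tool y down, tool x along world yaw (deg)
    a=np.radians(yaw);x=np.array([np.cos(a),np.sin(a),0]);y=np.array([0,0,-1.])
    return np.stack([x,y,np.cross(x,y)],1)
def need(pos,yaw):
    """total tool-frame shift (units) and turn (units) from the present pose to target"""
    T,s=pose();Rt=down(yaw)
    print("yaw now",np.round(np.degrees(np.arctan2(T[1,0],T[0,0])),2),"pos",np.round(T[:3,3],4),"t",s["time"])
    print("shift(now axes)",np.round(T[:3,:3].T@(np.array(pos)-T[:3,3])/.025,2),"shift(target axes)",np.round(Rt.T@(np.array(pos)-T[:3,3])/.025,2),"turn",np.round(np.degrees(R.from_matrix(T[:3,:3].T@Rt).as_rotvec())/5,2))
E
python3 - <<'E'
from h import *
from plant import manip
need([.55,.27,.32],-8); need([.55,.27,.32],172)
f=manip.grab_frame("wrist");print(np.round(f["T_tool_cam"],3),f["camera_matrix"][0])
E
```

```text
yaw now 73.17 pos [0.1808 0.5977 0.2302] t 0.1
shift(now axes) [ -8.28  -3.58 -17.93] shift(target axes) [ 16.45  -3.59 -10.92] turn [ 1.000e-02  1.623e+01 -2.000e-02]
yaw now 73.17 pos [0.1808 0.5977 0.2302] t 0.1
shift(now axes) [ -8.28  -3.58 -17.93] shift(target axes) [-16.45  -3.59  10.92] turn [-2.000e-02 -1.977e+01 -1.000e-02]
[[ 1.     0.001  0.001 -0.   ]
 [-0.001 -0.295  0.955 -0.143]
 [ 0.001 -0.955 -0.295  0.075]
 [ 0.     0.     0.     1.   ]] [359.55085944   0.         325.11241408]
```

Request:
{"fn": "drive_tool", "kwargs": {
  "motion": [
    [[-0.46,-0.2,-1.0],[0,0,0],-1],
    [[-0.46,-0.2,-1.0],[0,0,0],-1],
    [[-0.46,-0.2,-1.0],[0,0,0],-1],
    [[-0.46,-0.2,-1.0],[0,0,0],-1],
    [[-0.46,-0.2,-1.0],[0,0,0],-1],
    [[-0.46,-0.2,-1.0],[0,0,0],-1],
    [[-0.46,-0.2,-1.0],[0,0,0],-1],
    [[-0.46,-0.2,-1.0],[0,0,0],-1],
    [[-0.46,-0.2,-1.0],[0,0,0],-1],
    [[-0.46,-0.2,-1.0],[0,0,0],-1],
    [[-0.46,-0.2,-1.0],[0,0,0],-1],
    [[-0.46,-0.2,-1.0],[0,1,0],-1]
  ]
}}

```text
time: 1.35
tool_pos: [0.4287, 0.3783, 0.2911]
tool_rot: [0.586, -0.586, -0.395, 0.396]
contact_force: [-0.3, 0.5, -0.1]
gripper_width: 0.997
```

Request:
{"fn": "drive_tool", "kwargs": {
  "motion": [
    [[-0.2,-0.2,-1.0],[0,1,0],-1],
    [[-0.1,-0.2,-1.0],[0,1,0],-1],
    [[0,-0.2,-1.0],[0,1,0],-1],
    [[0.1,-0.2,-0.8],[0,1,0],-1],
    [[0.1,-0.2,-0.8],[0,1,0],-1],
    [[0,-0.2,-0.3],[0,1,0],-1],
    [[0,0,0],[0,1,0],-1],
    [[0,0,0],[0,1,0],-1],
    [[0,0,0],[0,1,0],-1],
    [[0,0,0],[0,1,0],-1],
    [[0,0,0],[0,1,0],-1],
    [[0,0,0],[0,1,0],-1]
  ]
}}

```text
time: 2.55
tool_pos: [0.531, 0.3116, 0.3208]
tool_rot: [-0.705, 0.706, 0.049, -0.049]
contact_force: [-0.1, 0.6, -0.5]
gripper_width: 1.0
```

Request:
{"fn": "drive_tool", "kwargs": {
  "motion": [
    [[0,0,0],[0,1,0],-1],
    [[0,0,0],[0,1,0],-1],
    [[0,0,0],[0,1,0],-1],
    [[0,0,0],[0,0.2,0],-1],
    [[0,0,0],[0,0,0],-1]
  ]
}}

```text
time: 3.05
tool_pos: [0.531, 0.3116, 0.321]
tool_rot: [-0.705, 0.706, -0.048, 0.048]
contact_force: [-0.4, 0.2, 0.0]
gripper_width: 1.003
```

```bash
python3 - <<'E'
from h import *
from plant import manip
need([.55,.27,.32],-8)
T,s=pose();f=manip.grab_frame("wrist");np.savez("w1.npz",T=T@f["T_tool_cam"],**f);cv2.imwrite("pics/w1.png",f["img"])
E
```

```text
yaw now -7.76 pos [0.531  0.3116 0.321 ] t 3.05
shift(now axes) [ 0.98  0.04 -1.55] shift(target axes) [ 0.98  0.04 -1.54] turn [ 0.    0.05 -0.01]
```

View pics/w1.png

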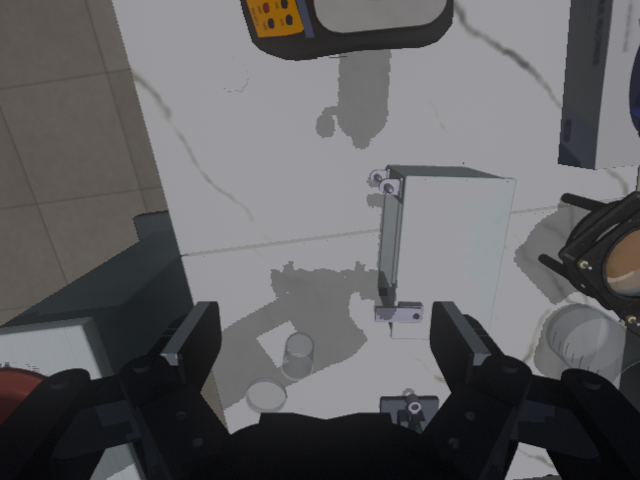

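The wrist view shows the cabinet top from (397,178) to (514,179) and down to about (391,338). The upper pin is at (390,187), the lower at (377,176), and the keeper at (400,313). I'll fit the cabinet's edges.

```bash
python3 - <<'E'
from h import *
f=dict(np.load("w1.npz"));p=cloud(f,f["T"])
z=p[...,2]
sub=np.zeros(z.shape,bool);sub[170:345,380:520]=True
m=sub&(z>.122)&(z<.133);print("top z",np.median(z[m]),m.sum())
# front & back edge per row
F=[];B=[]
for v in range(190,300,2):
    u=np.where(m[v])[0]
    if len(u)>40: F.append(p[v,u[0],:2]);B.append(p[v,u[-1],:2])
S=[p[np.where(m[:,u])[0][0],u,:2] for u in range(405,505,2)]
def line(P):
    vx,vy,x,y=cv2.fitLine(np.array(P,np.float32),cv2.DIST_HUBER,0,1e-5,1e-5).ravel()
    return np.array([x,y]),np.array([vx,vy]),np.degrees(np.arctan2(vy,vx))%180
for n,P in (("front",F),("back",B),("side",S)): print(n,line(P))
yaw=line(F)[2]-90; yb=line(B)[2]-90
a=np.radians((yaw+yb)/2);ex=np.array([np.cos(a),np.sin(a)]);ey=np.array([-ex[1],ex[0]])
fr=line(F)[0]@ex;bk=line(B)[0]@ex;sd=line(S)[0]@ey
print("yaw",yaw,yb,"depth",bk-fr)
c=ex*((fr+bk)/2)+ey*(sd-.085);print("centre",c,"pin",c-.064*ex+.072*ey)
# steel things above top: pin tips z=.123, keeper z .143
for n,b in (("pin",(370,165,403,200)),("keeper",(372,300,428,326))):
    w=p[b[1]:b[3],b[0]:b[2]].reshape(-1,3)
    lo,hi=(.118,.127) if n=="pin" else (.137,.148)
    w=w[(w[:,2]>lo)&(w[:,2]<hi)]; print(n,rect(w),np.round((w[:,:2]-c)@np.stack([ex,ey],1)[:, :].mean(0)*0 if 0 else ((w[:,:2]-c)@np.stack([ex,ey],1)).min(0),4),((w[:,:2]-c)@np.stack([ex,ey],1)).max(0))
cv2.imwrite("pics/w1c.png",cv2.resize(f["img"][160:210,360:420],None,fx=10,fy=10,interpolation=2))
E
```

```text
top z 0.1285574081856553 14809
front (array([0.59943604, 0.26976293], dtype=float32), array([0.16049053, 0.98703736], dtype=float32), np.float32(80.764626))
back (array([0.69999415, 0.24934725], dtype=float32), array([0.16237603, 0.98672897], dtype=float32), np.float32(80.65516))
side (array([0.6512905 , 0.32665277], dtype=float32), array([ 0.98707044, -0.16028693], dtype=float32), np.float32(170.77644))
yaw -9.235374 -9.344841 depth 0.10253489
centre [0.64672405 0.24127002] pin [0.5951867  0.32265738]
pin (array([595.1, 320.9]), array([6. , 6.6]), 83.57, 38) [-0.0672  0.0672] [-0.06057025  0.07324466]
keeper (array([591. , 198.3]), array([16.7, 48.9]), 81.22, 773) [-0.0725 -0.06  ] [-0.02358011 -0.04315163]
```

View pics/w1c.png

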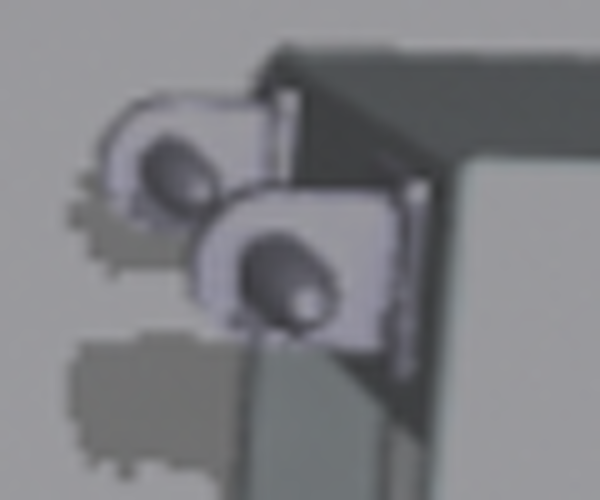

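The fit gives the cabinet yaw as about -9.3° and the hinge axis as about (0.595, 0.321). Moving above the door's tab now.

Request:
{"fn": "drive_tool", "kwargs": {
  "motion": [
    [[0.32,0.1,-0.97],[0,0,0],-1],
    [[0.32,0.1,-0.97],[0,0,0],-1],
    [[0.32,0.1,-0.97],[0,0,0],-1],
    [[0.32,0.1,-0.97],[0,0,0],-1],
    [[0.32,0.1,-0.97],[0,0,0],-1],
    [[0.32,0.1,-0.97],[0,0,0],-1],
    [[0.32,0.1,-0.97],[0,0,0],-1],
    [[0.32,0.1,-0.97],[0,0,0],-1],
    [[0.32,0.1,-0.97],[0,0,0],-1],
    [[0.32,0.1,-0.97],[0,0,0],-1],
    [[0.32,0.1,-0.97],[0,0,0],-1],
    [[0.32,0.1,-0.97],[0,0,0],-1]
  ]
}}

```text
time: 4.3
tool_pos: [0.5867, 0.0093, 0.2912]
tool_rot: [0.705, -0.705, 0.048, -0.048]
contact_force: [0.8, 0.4, -0.1]
gripper_width: 0.999
```

Request:
{"fn": "drive_tool", "kwargs": {
  "motion": [
    [[0.32,0.1,-0.97],[0,0,0],-1],
    [[0.32,0.1,-0.97],[0,0,0],-1],
    [[0.32,0.1,-0.97],[0,0,0],-1],
    [[0.32,0.1,-0.97],[0,0,0],-1],
    [[0,0,0],[0,0,0],-1]
  ]
}}

```text
time: 4.8
tool_pos: [0.605, -0.0927, 0.2805]
tool_rot: [-0.705, 0.706, -0.049, 0.049]
contact_force: [-0.3, 0.4, -0.3]
gripper_width: 0.996
```

```bash
python3 - <<'E'
from h import *
from plant import manip
T,s=pose();print(T[:3,3],s["time"]);f=manip.grab_frame("wrist");f["T"]=T@f["T_tool_cam"];np.savez("w2.npz",**f);cv2.imwrite("pics/w2.png",f["img"])
p=cloud(f,f["T"]).reshape(-1,3)
sel=(abs(p[:,0]-.606)<.06)&(abs(p[:,1]+.085)<.11)
for n,lo,hi in (("edge",.120,.133),("tab",.163,.175)):
    w=p[sel&(p[:,2]>lo)&(p[:,2]<hi)];print(n,rect(w),np.median(w[:,2]))
    vx,vy,x,y=cv2.fitLine(w[:,:2].astype(np.float32),cv2.DIST_HUBER,0,1e-5,1e-5).ravel();print(x,y,np.degrees(np.arctan2(vy,vx))%180)
E
```

```text
[ 0.60502295 -0.09270976  0.28048442] 4.8
edge (array([608.6, -87.7]), array([118.8,  13.8]), 83.34, 1176) 0.1278024020696224
0.6096459 -0.07787357 82.86849
tab (array([608.4, -87.5]), array([35.6,  9.6]), 82.44, 619) 0.16919228611785447
0.60873455 -0.08649273 83.19365
```

View pics/w2.png

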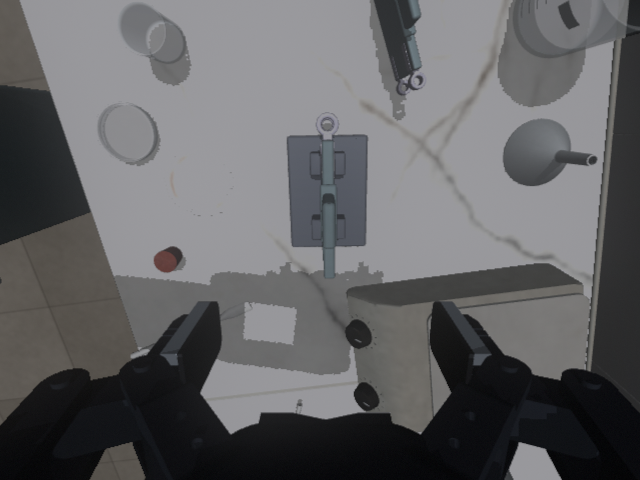

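The wrist view shows the door in the stand, with its knuckle at (327,124), tab at (328,200) and free edge at (329,270). Tab centre is (0.6084, -0.0875), top 0.169, yaw -7°. Going down to grip.

Request:
{"fn": "drive_tool", "kwargs": {
  "motion": [
    [[0.1,0.6,0.22],[0,-0.15,0],-1],
    [[0,0.8,0],[0,0,0],-1],
    [[0,0.9,0],[0,0,0],-1],
    [[0,0.9,0],[0,0,0],-1],
    [[0,0.9,0],[0,0,0],-1],
    [[0,0.9,0],[0,0,0],-1],
    [[0,0.6,0],[0,0,0],-1],
    [[0,0.3,0],[0,0,0],-1],
    [[0,0,0],[0,0,0],-1]
  ]
}}

```text
time: 5.75
tool_pos: [0.6076, -0.0842, 0.1324]
tool_rot: [0.706, -0.706, 0.044, -0.043]
contact_force: [1.0, 1.3, 0.1]
gripper_width: 0.998
```

Request:
{"fn": "drive_tool", "kwargs": {
  "motion": [
    [[0,0,0],[0,0,0],0.5],
    [[0,0,0],[0,0,0],1],
    [[0,0,0],[0,0,0],1],
    [[0,0,0],[0,0,0],1],
    [[0,0,0],[0,0,0],1],
    [[0,0,0],[0,0,0],1],
    [[0,0,0],[0,0,0],1],
    [[0,0,0],[0,0,0],1]
  ]
}}

```text
time: 6.55
tool_pos: [0.6086, -0.0852, 0.1343]
tool_rot: [-0.706, 0.706, -0.043, 0.044]
contact_force: [-0.2, -1.0, 2.1]
gripper_width: 0.108
```

The tab is gripped (0.108 open). Lifting straight out of the slot.

Request:
{"fn": "drive_tool", "kwargs": {
  "motion": [
    [[0,-0.3,0],[0,0,0],1],
    [[0,-0.5,0],[0,0,0],1],
    [[0,-0.5,0],[0,0,0],1],
    [[0,-0.7,0],[0,0,0],1],
    [[0,-0.8,0],[0,0,0],1],
    [[0,-0.8,0],[0,0,0],1],
    [[0,0,0],[0,0,0],1],
    [[0,0,0],[0,0,0],1]
  ]
}}

```text
time: 7.35
tool_pos: [0.6086, -0.0851, 0.2249]
tool_rot: [-0.706, 0.706, -0.043, 0.044]
contact_force: [-0.7, -0.3, -4.6]
gripper_width: 0.107
```

```bash
python3 - <<'E'
from h import *
from plant import manip
T,s=pose();print(T[:3,3],s["contact_force"],s["gripper_width"],s["time"]);f=manip.grab_frame("wrist");f["T"]=T@f["T_tool_cam"];np.savez("w3.npz",**f);cv2.imwrite("pics/w3.png",f["img"])
p=cloud(f,f["T_tool_cam"])  # tool frame
p=p[:300].reshape(-1,3)
sel=(abs(p[:,0])<.03)&(p[:,2]>-.08)&(p[:,2]<.1)
for n,lo,hi in (("edge y",.000,.012),("knuckle top",.015,.024)):
    w=p[sel&(p[:,1]>lo)&(p[:,1]<hi)];w=w[:,[2,0,1]]
    if n[0]=="k": w=w[w[:,0]>.05]
    print(n,rect(w),np.median(w[:,2]),w.min(0),w.max(0))
    print(cv2.fitLine(w[:,:2].astype(np.float32),cv2.DIST_HUBER,0,1e-5,1e-5).ravel())
E
```

```text
[ 0.60860779 -0.08512651  0.22490422] [-0.70339607 -0.32257014 -4.55652743] 0.10676073437750348 7.35
edge y (array([31.9,  0.3]), array([14. , 50.5]), 89.73, 2642) 0.006518805820407744 [ 6.65471424e-03 -6.64150902e-03  3.71026601e-05] [0.05720543 0.00739347 0.01170825]
[ 9.9999934e-01 -1.1681792e-03  3.3424471e-02  3.3264782e-04]
knuckle top (array([64.3,  0.3]), array([18.9, 28. ]), 88.86, 1193) 0.01883399701387367 [ 0.05012278 -0.00922213  0.0150752 ] [0.07825701 0.00969309 0.02374539]
[9.9999774e-01 2.1384894e-03 6.7377128e-02 3.0301008e-04]
```

View pics/w3.png

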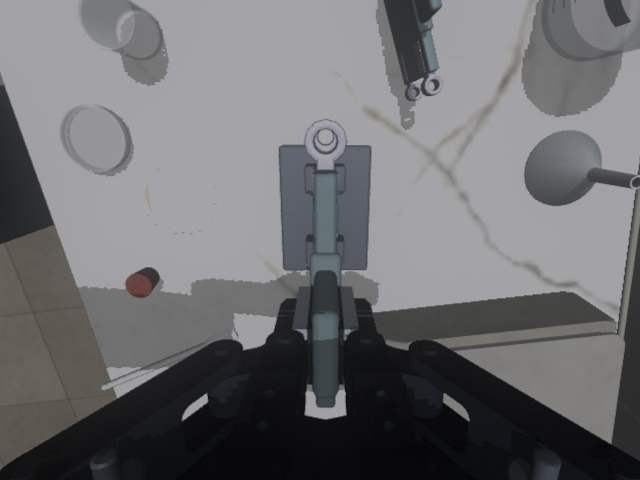

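The door hangs level in the grip. Its knuckle bore, at (326,137), is 69 mm from the TCP along tool z. Retreating towards the robot while turning to about 45° open, then across to the front of the hinge.

Request:
{"fn": "drive_tool", "kwargs": {
  "motion": [
    [[-0.56,0,0.07],[0,0.79,0],1],
    [[-0.56,0,0.07],[0,0.79,0],1],
    [[-0.56,0,0.07],[0,0.79,0],1],
    [[-0.56,0,0.07],[0,0.79,0],1],
    [[-0.56,0,0.07],[0,0.79,0],1],
    [[-0.56,0,0.07],[0,0.79,0],1],
    [[-0.56,0,0.07],[0,0.79,0],1],
    [[-0.56,0,0.07],[0,0.79,0],1],
    [[-0.56,0,0.07],[0,0.79,0],1],
    [[-0.56,0,0.07],[0,0.79,0],1],
    [[-0.56,0,0.07],[0,0.79,0],1],
    [[-0.56,0,0.07],[0,0.76,0],1]
  ]
}}

```text
time: 8.6
tool_pos: [0.4737, 0.012, 0.222]
tool_rot: [-0.628, 0.629, -0.325, 0.323]
contact_force: [0.3, 0.3, -3.8]
gripper_width: 0.105
```

Request:
{"fn": "drive_tool", "kwargs": {
  "motion": [
    [[-0.78,0,0.48],[0,0,0],1],
    [[-0.78,0,0.48],[0,0,0],1],
    [[-0.78,0,0.48],[0,0,0],1],
    [[-0.78,0,0.48],[0,0,0],1],
    [[-0.78,0,0.48],[0,0,0],1],
    [[-0.78,0,0.48],[0,0,0],1],
    [[-0.78,0,0.48],[0,0,0],1],
    [[-0.78,0,0.48],[0,0,0],1],
    [[-0.78,0,0.48],[0,0,0],1],
    [[-0.78,0,0.48],[0,0,0],1],
    [[-0.78,0,0.48],[0,0,0],1],
    [[-0.78,0,0.48],[0,0,0],1]
  ]
}}

```text
time: 9.8
tool_pos: [0.4545, 0.2861, 0.2219]
tool_rot: [-0.628, 0.63, -0.324, 0.322]
contact_force: [-1.2, 0.0, -3.5]
gripper_width: 0.111
```

Request:
{"fn": "drive_tool", "kwargs": {
  "motion": [
    [[0,0.5,0],[0,0,0],1],
    [[0,0.6,0],[0,0,0],1],
    [[0,0.6,0],[0,0,0],1],
    [[0,0.38,0],[0,0,0],1],
    [[0,0,0],[0,0,0],1],
    [[0,0,0],[0,0,0],1]
  ]
}}

```text
time: 10.4
tool_pos: [0.4556, 0.2851, 0.1715]
tool_rot: [-0.629, 0.629, -0.323, 0.323]
contact_force: [-0.4, -0.9, -2.8]
gripper_width: 0.114
```

```bash
cat >> h.py <<'E'
def hook(pin,h=(.0003,.069)):
    T,s=pose();k=T[:3,3]+h[0]*T[:3,0]+h[1]*T[:3,2]
    d=np.r_[np.array(pin)-k[:2],0]
    print("t",s["time"],"pos",np.round(T[:3,3],4),"yaw",np.round(np.degrees(np.arctan2(T[1,0],T[0,0])),2),"tilt",np.round(T[2,[0,2]],4),"F",np.round(s["contact_force"],1),"w",round(s["gripper_width"],3))
    print("knuckle",np.round(k[:2],4),"underside",round(T[2,3]-.1215,4),"to pin, tool units",np.round(T[:3,:3].T@d/.025,2))
E
python3 - <<'E'
from h import *
from plant import manip
hook([.595,.3212])
T,s=pose();f=manip.grab_frame("wrist");f["T"]=T@f["T_tool_cam"];np.savez("w4.npz",**f);cv2.imwrite("pics/w4.png",f["img"])
E
```

```text
t 10.4 pos [0.4556 0.2851 0.1715] yaw -54.38 tilt [-0.     -0.0005] F [-0.4 -0.9 -2.8] w 0.114
knuckle [0.5119 0.325 ] underside 0.05 to pin, tool units [ 2.06 -0.    2.61]
```

View pics/w4.png

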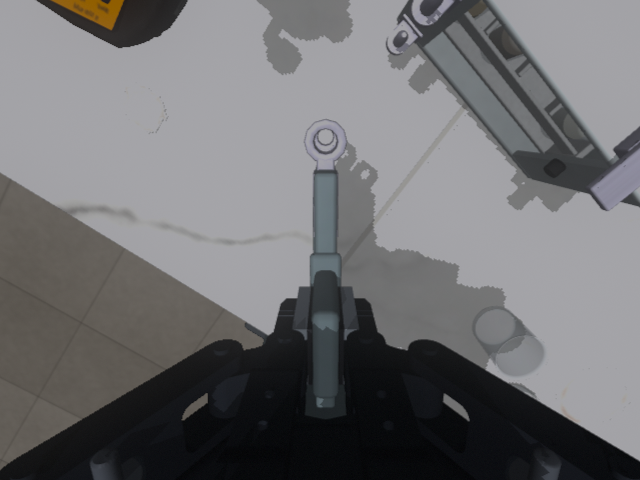

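The view shows the knuckle bore at (326,137). The upper pin is at the top edge near (435,5) and the lower pin at (402,40). Advancing most of the way for a close look.

Request:
{"fn": "drive_tool", "kwargs": {
  "motion": [
    [[0.3,0,0.4],[0,0,0],1],
    [[0.4,0,0.5],[0,0,0],1],
    [[0.4,0,0.5],[0,0,0],1],
    [[0.3,0,0.4],[0,0,0],1],
    [[0.15,0,0.2],[0,0,0],1],
    [[0,0,0],[0,0,0],1],
    [[0,0,0],[0,0,0],1]
  ]
}}

```text
time: 11.15
tool_pos: [0.5186, 0.2833, 0.1717]
tool_rot: [-0.629, 0.629, -0.323, 0.323]
contact_force: [1.0, -0.1, -3.3]
gripper_width: 0.105
```

```bash
python3 - <<'E'
from h import *
from plant import manip
hook([.595,.3212])
T,s=pose();f=manip.grab_frame("wrist");f["T"]=T@f["T_tool_cam"];np.savez("w5.npz",**f)
cv2.imwrite("pics/w5.png",cv2.resize(f["img"][60:200,260:440],None,fx=4,fy=4,interpolation=cv2.INTER_CUBIC))
E
```

```text
t 11.15 pos [0.5186 0.2833 0.1717] yaw -54.33 tilt [-0.0003 -0.0005] F [ 1.  -0.1 -3.3] w 0.105
knuckle [0.5749 0.3233] underside 0.0502 to pin, tool units [ 0.54 -0.    0.61]
```

View pics/w5.png

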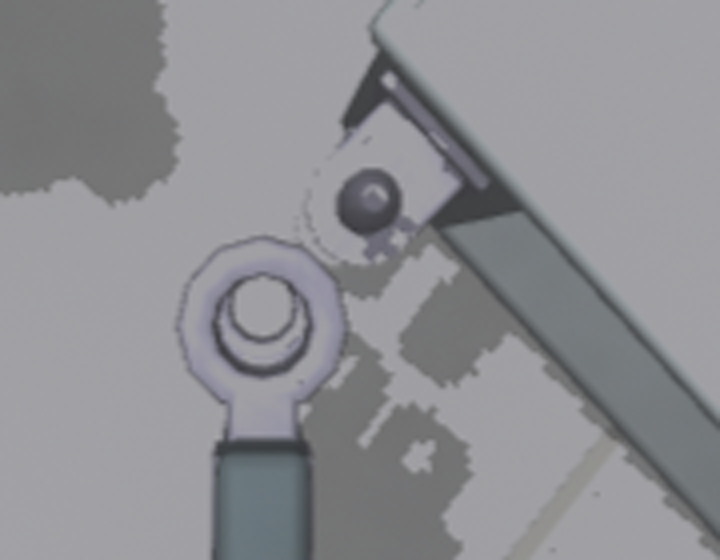

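The crop shows the upper knuckle's bore at (262,325), i.e. full image (325.5,141.3). The pin tip is at crop (373,197), i.e. full image (353.2,109.2).

```bash
python3 - <<'E'
from h import *
f=dict(np.load("w5.npz"));K=f["camera_matrix"];T=f["T"]
def hit(u,v,z):
    d=T[:3,:3]@np.array([(u-K[0,2])/K[0,0],(v-K[1,2])/K[1,1],1]);return (T[:3,3]+d*(z-T[2,3])/d[2])[:2]
k=hit(325.2,141,.1532);t=hit(353.,109,.123);print(k,t,(t-k))
# bottom-of-bore check: visible lower inner circle crop (263,307), door z 85
print(hit(325.5,136.5,.1352))
hook(t); 
Tt,_=pose();print(Tt[:3,:3].T@np.r_[t-k,0]/.025)
E
```

```text
[0.57510936 0.32341788] [0.59499304 0.3205158 ] [ 0.01988368 -0.00290208]
[0.57634429 0.32414402]
t 11.2 pos [0.5184 0.2833 0.1717] yaw -54.32 tilt [-0.0003 -0.0005] F [ 0.7 -0.1 -3.2] w 0.112
knuckle [0.5746 0.3233] underside 0.0502 to pin, tool units [ 0.57 -0.    0.6 ]
[ 5.58187967e-01 -4.48542655e-04  5.78341064e-01]
```

Request:
{"fn": "drive_tool", "kwargs": {
  "motion": [
    [[0.2,0,0.2],[0,0,0],1],
    [[0.2,0,0.2],[0,0,0],1],
    [[0.16,0,0.18],[0,0,0],1],
    [[0,0,0],[0,0,0],1],
    [[0,0,0],[0,0,0],1],
    [[0,0.25,0],[0,0,0],1],
    [[0,0.25,0],[0,0,0],1],
    [[0,0.15,0],[0,0,0],1],
    [[0,0.1,0],[0,0,0],1],
    [[0,0,0],[0,0,0],1]
  ]
}}

```text
time: 12.2
tool_pos: [0.5383, 0.2802, 0.1522]
tool_rot: [-0.629, 0.629, -0.323, 0.323]
contact_force: [0.2, 0.8, -3.1]
gripper_width: 0.108
```

```bash
python3 - <<'E'
from h import *
from plant import manip
hook([.595,.3206])
T,s=pose();f=manip.grab_frame("wrist");f["T"]=T@f["T_tool_cam"];np.savez("w6.npz",**f)
cv2.imwrite("pics/w6.png",cv2.resize(f["img"][90:190,270:400],None,fx=5,fy=5,interpolation=cv2.INTER_CUBIC))
E
```

```text
t 12.2 pos [0.5383 0.2802 0.1522] yaw -54.33 tilt [-0.0004 -0.0013] F [ 0.2  0.8 -3.1] w 0.108
knuckle [0.5945 0.3202] underside 0.0307 to pin, tool units [-0.   -0.    0.02]
```

View pics/w6.png

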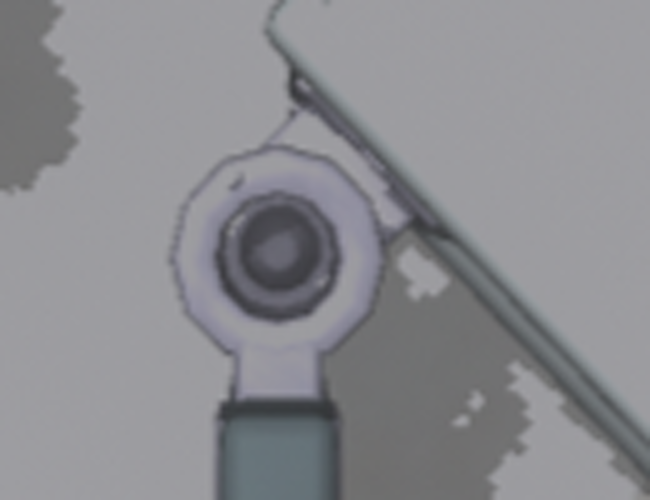

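The pin sits centred in the bore at crop (280,252) with no side force. Lowering the rest of the way.

Request:
{"fn": "drive_tool", "kwargs": {
  "motion": [
    [[0,0.15,0],[0,0,0],1],
    [[0,0.15,0],[0,0,0],1],
    [[0,0.1,0],[0,0,0],1],
    [[0,0.06,0],[0,0,0],1],
    [[0,0.04,0],[0,0,0],1],
    [[0,0,0],[0,0,0],1]
  ]
}}

```text
time: 12.85
tool_pos: [0.5388, 0.2803, 0.1405]
tool_rot: [0.629, -0.629, 0.323, -0.323]
contact_force: [0.5, -0.8, -2.8]
gripper_width: 0.107
```

```bash
python3 - <<'E'
from h import *
hook([.595,.3206])
E
```

```text
t 12.85 pos [0.5388 0.2803 0.1405] yaw -54.34 tilt [-0.  0.] F [ 0.5 -0.8 -2.8] w 0.107
knuckle [0.595  0.3203] underside 0.019 to pin, tool units [-0.01  0.    0.01]
```

Not seated yet; down in small steps until the force changes.

Request:
{"fn": "drive_tool", "kwargs": {
  "motion": [
    [[0,0.03,0],[0,0,0],1],
    [[0,0,0],[0,0,0],1],
    [[0,0.03,0],[0,0,0],1],
    [[0,0,0],[0,0,0],1]
  ]
}}

```text
time: 13.25
tool_pos: [0.539, 0.2804, 0.1402]
tool_rot: [0.629, -0.629, 0.323, -0.323]
contact_force: [-4.6, -1.8, 4.0]
gripper_width: 0.11
```

Request:
{"fn": "drive_tool", "kwargs": {
  "motion": [
    [[0,0.03,0],[0,0,0],1],
    [[0,0,0],[0,0,0],1]
  ]
}}

```text
time: 13.45
tool_pos: [0.539, 0.2804, 0.1402]
tool_rot: [0.629, -0.629, 0.323, -0.323]
contact_force: [-6.2, -2.7, 7.2]
gripper_width: 0.11
```

The knuckles are seated: z has stalled at 0.1402 and the vertical force rose by about 10 N. I'll ease the push slightly, then swing 30° about the hinge.

Request:
{"fn": "drive_tool", "kwargs": {
  "motion": [
    [[0,-0.05,0],[0,0,0],1],
    [[0.12,0,0.0026],[0,-0.5,0],1],
    [[0.12,0,0.0026],[0,-0.5,0],1],
    [[0.12,0,0.0026],[0,-0.5,0],1],
    [[0.12,0,0.0026],[0,-0.5,0],1],
    [[0.12,0,0.0026],[0,-0.5,0],1],
    [[0.12,0,0.0026],[0,-0.5,0],1],
    [[0.12,0,0.0026],[0,-0.5,0],1],
    [[0.12,0,0.0026],[0,-0.5,0],1],
    [[0.12,0,0.0026],[0,-0.5,0],1],
    [[0.12,0,0.0026],[0,-0.5,0],1],
    [[0,0,0],[0,0,0],1]
  ]
}}

```text
time: 14.65
tool_pos: [0.5614, 0.2609, 0.14]
tool_rot: [0.685, -0.683, 0.179, -0.179]
contact_force: [-1.5, -0.7, 3.3]
gripper_width: 0.105
```

```bash
python3 - <<'E'
from h import *
hook([.595,.3204])
E
```

```text
t 14.65 pos [0.5614 0.2609 0.14  ] yaw -29.34 tilt [0.     0.0016] F [-1.5 -0.7  3.3] w 0.105
knuckle [0.5955 0.3209] underside 0.0185 to pin, tool units [-0.01 -0.   -0.03]
```

Request:
{"fn": "drive_tool", "kwargs": {
  "motion": [
    [[0.12,0,0.0],[0,-0.5,0],1],
    [[0.12,0,0.0],[0,-0.5,0],1],
    [[0.12,0,0.0],[0,-0.5,0],1],
    [[0.12,0,0.0],[0,-0.5,0],1],
    [[0.12,0,0.0],[0,-0.5,0],1],
    [[0.12,0,0.0],[0,-0.5,0],1],
    [[0.12,0,0.0],[0,-0.5,0],1],
    [[0,0,0],[0,0,0],1]
  ]
}}

```text
time: 15.45
tool_pos: [0.5807, 0.2532, 0.1399]
tool_rot: [0.704, -0.703, 0.073, -0.073]
contact_force: [-1.9, 0.6, 2.7]
gripper_width: 0.112
```

```bash
python3 - <<'E'
from h import *
hook([.595,.3204])
E
```

```text
t 15.45 pos [0.5807 0.2532 0.1399] yaw -11.89 tilt [0.0005 0.0014] F [-1.9  0.6  2.7] w 0.112
knuckle [0.5952 0.3206] underside 0.0184 to pin, tool units [-0.01 -0.   -0.01]
```

Request:
{"fn": "drive_tool", "kwargs": {
  "motion": [
    [[0.06,0,0],[0,-0.25,0],1],
    [[0.06,0,0],[0,-0.25,0],1],
    [[0.02,0,0],[0,-0.1,0],1],
    [[0,0,0],[0,0,0],1],
    [[0,0,0],[0,0,0],1]
  ]
}}

```text
time: 15.95
tool_pos: [0.5837, 0.2524, 0.1399]
tool_rot: [0.705, -0.705, 0.055, -0.055]
contact_force: [-3.1, 2.8, 4.0]
gripper_width: 0.11
```

```bash
python3 - <<'E'
from h import *
from plant import manip
hook([.595,.3204]);print(manip.state()["ft_torque"])
E
```

```text
t 15.95 pos [0.5837 0.2524 0.1399] yaw -8.87 tilt [-0.0001  0.0009] F [-3.1  2.8  4. ] w 0.11
knuckle [0.5947 0.3206] underside 0.0184 to pin, tool units [ 0.01 -0.   -0.  ]
[ 0.77813098  0.55636758 -0.2866356 ]
```

Yaw is -8.9°, so close to shut. Pressing in small steps to feel the stop.

Request:
{"fn": "drive_tool", "kwargs": {
  "motion": [
    [[0.04,0,0],[0,-0.15,0],1],
    [[0,0,0],[0,0,0],1],
    [[0.04,0,0],[0,-0.15,0],1],
    [[0,0,0],[0,0,0],1]
  ]
}}

```text
time: 16.35
tool_pos: [0.5843, 0.2523, 0.1399]
tool_rot: [0.706, -0.705, 0.048, -0.045]
contact_force: [-7.7, 2.8, 7.9]
gripper_width: 0.109
```

```bash
python3 - <<'E'
from h import *
from plant import manip
hook([.595,.3204]);print(manip.state()["ft_torque"])
f=manip.grab_frame("top");cv2.imwrite("pics/t7.png",cv2.resize(f["img"][165:250,130:260],None,fx=5,fy=5,interpolation=cv2.INTER_CUBIC))
E
```

```text
t 16.35 pos [0.5843 0.2523 0.1399] yaw -7.47 tilt [-0.0043  0.0009] F [-7.7  2.8  7.9] w 0.109
knuckle [0.5936 0.3207] underside 0.0184 to pin, tool units [ 0.06 -0.   -0.01]
[ 0.86336842  1.48891597 -1.11898956]
```

The stop is felt: Fx is -7.7 N and the yaw moment is -1.1 N m. Easing off the over-rotation while keeping light contact, then opening.

Request:
{"fn": "drive_tool", "kwargs": {
  "motion": [
    [[-0.03,0,0],[0,0.3,0],1],
    [[0,0,0],[0,0,0],1],
    [[0,0,0],[0,0,0],0.7],
    [[0,0,0],[0,0,0],0.5],
    [[0,0,0],[0,0,0],0.3],
    [[0,0,0],[0,0,0],0.1],
    [[0,0,0],[0,0,0],-0.2],
    [[0,0,0],[0,0,0],-0.2],
    [[0,0,0],[0,0,0],-0.2]
  ]
}}

```text
time: 17.3
tool_pos: [0.5851, 0.2518, 0.1395]
tool_rot: [-0.705, 0.705, -0.054, 0.055]
contact_force: [-0.7, 0.3, -0.8]
gripper_width: 0.6
```

```bash
python3 - <<'E'
from h import *
from plant import manip
hook([.595,.3204])
T,s=pose();f=manip.grab_frame("wrist");f["T"]=T@f["T_tool_cam"];np.savez("w8.npz",**f)
cv2.imwrite("pics/w8.png",f["img"])
E
```

```text
t 17.3 pos [0.5851 0.2518 0.1395] yaw -8.83 tilt [ 0.0001 -0.0001] F [-0.7  0.3 -0.8] w 0.6
knuckle [0.596  0.3199] underside 0.018 to pin, tool units [-0.04 -0.    0.01]
```

View pics/w8.png

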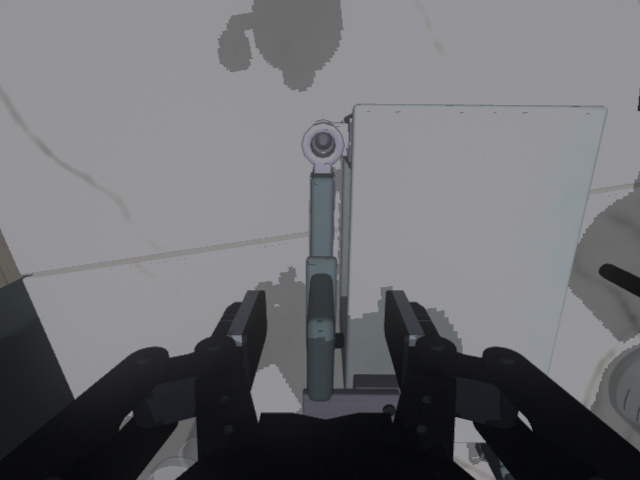

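The gripper is open around the tab. The door lies parallel to the cabinet front with its free end under the keeper at (350,402), and the stop at (338,340) looks touched. Raising clear to check.

Request:
{"fn": "drive_tool", "kwargs": {
  "motion": [
    [[0,-0.4,0],[0,0,0],-0.2],
    [[0,-0.8,0],[0,0,0],-0.2],
    [[0,-1,0],[0,0,0],-0.2],
    [[0,-1,0],[0,0,0],-0.2],
    [[0,-1,0],[0,0,0],-0.2],
    [[0,-0.8,0.5],[0,0,0],-0.2],
    [[0,0,1],[0,0,0],-0.2],
    [[0,0,1],[0,0,0],-0.2],
    [[0,0,0],[0,0,0],-0.2]
  ]
}}

```text
time: 18.25
tool_pos: [0.5947, 0.3159, 0.2656]
tool_rot: [0.706, -0.705, 0.053, -0.054]
contact_force: [-0.5, 0.8, -0.7]
gripper_width: 0.597
```

```bash
python3 - <<'E'
from h import *
from plant import manip
T,s=pose();print(T[:3,3],s["contact_force"],s["time"]);f=manip.grab_frame("wrist");f["T"]=T@f["T_tool_cam"];np.savez("w9.npz",**f)
cv2.imwrite("pics/w9.png",f["img"])
p=cloud(f,f["T"]).reshape(-1,3)
a=np.radians(-9.29);ex=np.array([np.cos(a),np.sin(a)]);ey=np.array([-ex[1],ex[0]]);c=np.array([.6465,.2399])
q=np.c_[(p[:,:2]-c)@np.stack([ex,ey],1),p[:,2]]
s=(abs(q[:,0]+.064)<.012)&(abs(q[:,1])<.062)
for n,lo,hi in (("panel top (.133)",.129,.1375),("tab top(.175)",.168,.18)):
    w=q[s&(q[:,2]>lo)&(q[:,2]<hi)];vx,vy,x,y=cv2.fitLine(w[:,:2].astype(np.float32),cv2.DIST_HUBER,0,1e-5,1e-5).ravel()
    print(n,len(w),"z",np.median(w[:,2]),"x,y",x,y,"angle",np.degrees(np.arctan(vx/vy)))
k=q[(np.hypot(q[:,0]+.064,q[:,1]-.072)<.012)&(q[:,2]>.11)&(q[:,2]<.13)];print("knuckle top z (.121)",np.median(k[:,2]),len(k))
E
```

```text
[0.59467113 0.3158839  0.26556931] [-0.50043508  0.78391568 -0.71503109] 18.25
panel top (.133) 834 z 0.13298452903053845 x,y -0.0640543 0.035835057 angle 3.835572
tab top(.175) 564 z 0.17283597272349405 x,y -0.06389191 -0.0012574447 angle 0.040883005
knuckle top z (.121) 0.12107224549346957 422
```

View pics/w9.png

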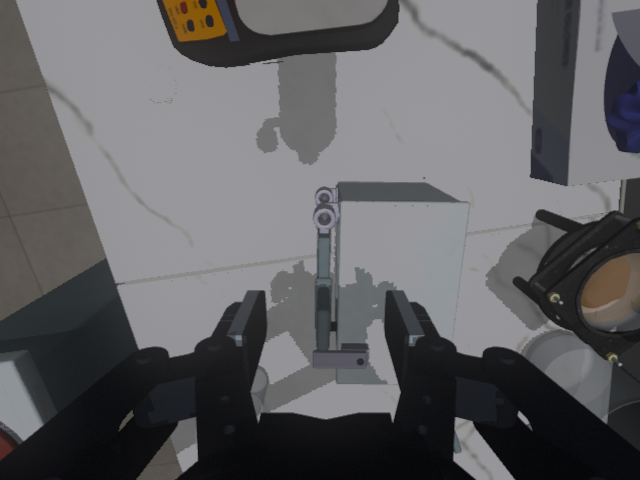

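No views left, so a numeric check of the panel's angle from the stored close depth images.

```bash
python3 - <<'E'
from h import *
a=np.radians(-9.29);ex=np.array([np.cos(a),np.sin(a)]);ey=np.array([-ex[1],ex[0]]);c=np.array([.6465,.2399])
for n in ("w8.npz","w9.npz"):
    f=dict(np.load(n));p=cloud(f,f["T"]).reshape(-1,3)
    q=np.c_[(p[:,:2]-c)@np.stack([ex,ey],1),p[:,2]]
    s=(abs(q[:,0]+.064)<.0085)&(abs(q[:,2]-.133)<.0025)
    for y0 in (-.04,-.03,-.022,.022,.03,.04,.05):
        w=q[s&(abs(q[:,1]-y0)<.003)]
        if len(w)>8: print(n,y0,len(w),np.round(np.percentile(w[:,0],[3,50,97])*1e3,1))
    w=q[(abs(q[:,0]+.064)<.012)&(abs(q[:,1])<.022)&(q[:,2]>.168)&(q[:,2]<.18)]
    if len(w): print(n,"tab x",np.round(np.percentile(w[:,0],[3,50,97])*1e3,1))
E
```

```text
w8.npz -0.022 10 [-57.4 -57.3 -57.3]
w8.npz 0.022 363 [-70.  -64.3 -58.1]
w8.npz 0.03 283 [-68.8 -63.9 -59.5]
w8.npz 0.04 308 [-68.8 -64.  -59.3]
w8.npz 0.05 332 [-68.7 -64.  -59.4]
w8.npz tab x [-68.7 -64.1 -59.4]
w9.npz -0.022 18 [-70.9 -69.9 -57.8]
w9.npz 0.022 103 [-70.  -63.5 -57.7]
w9.npz 0.03 84 [-68.6 -64.  -59.4]
w9.npz 0.04 82 [-68.6 -63.7 -59.6]
w9.npz 0.05 92 [-68.7 -63.8 -58.9]
w9.npz tab x [-68.4 -63.8 -59.2]
```

```bash
python3 -c "
from plant import manip
print(manip.job_done())"
```

```text
the job is handed in; nothing more can be done
None
```

The door is back on both hinge pins and shut under the keeper. I released it, raised the gripper clear and handed the job in at about 18 s of the 51 s allowed.

**How it went:** I gripped the tab, lifted the door out of the slot and brought it in from the front about 45° open. After a close look showed the pin centred in the bore, I lowered it until it seated. I then swung it about the hinge until I felt the stop, eased off slightly and let go.

**Last checks (after release, gripper clear):**

| Check | Measured | Expected |
|---|---|---|
| Upper knuckle top, z | 121.1 mm | 121 mm |
| Panel top, z | 133.0 mm | 133 mm |
| Panel and tab centre, x in the cabinet | -63.5 to -64.3 mm | -64 mm |
| Tab angle to the cabinet | 0.04° | 0° |

**Checks that disagreed or fell short:**
- **Panel angle:** one line fit gave 3.8°. Nearby points probably spoiled it, because the position along the panel's hinge-side half was even when I checked it in slices.
- **Tab top:** it read about 2 mm low in the last image (172.8 mm against 175 mm).
- **Free edge:** the keeper and gripper hid the free-edge half of the panel from the depth check. That it rests on the stop is inferred from the contact felt before release and the tab position.
- **Bystanders:** I saw no contact with any of them, but I did not measure them again at the end.

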